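# Charge the gauge pump: one turn of the press wheel, then shut the valve

### The job

Draw a measured charge of oil into the gauge comparison pump: with the reservoir valve still open, push the press's hand wheel round by its upright handle through exactly one full turn anticlockwise (seen from above) and leave the handle where it began, then push the valve lever shut, clockwise to its stop, square to its pipe. Use only the fingertips or the outside of the fingers: grip and lift nothing, do not force wheel or lever, and leave the loose things on the pump and bench where they are.

Things in the scene. Friction and masses are not known exactly. Their poses are not given: they have to be found in the camera images.
- pump: fixed pump: white box, metal deck 65 mm above the bench. Origin on the bench below the wheel's axis; x away from the robot's side, y along the box to its gauges. In mm: box x -120 to 160, y -120 to 450; reservoir cap x 110, y 160 (r 34, top z 93); dial gauges x 100, y 275 (64 across, top z 175) and x 100, y 375 (100 across, top z 211); valve pipe along y at x -20, y 45 to 236, top z 92
- wheel_hub (a point): centre of the press's aluminium hand wheel (upright axis, 168 mm across, three spokes, rim an 18 mm round bar), at the rim's mid-height, 115 mm above the bench; its x axis points to the handle. Wheel friction is about 0.45 N m plus 0.12 N m per rad/s: it stays where it is left
- wheel_handle (a point): point on the axis of the wheel's one upright black handle, 75 mm from the wheel's axis, 46 mm above the rim's mid-height (161 mm above the bench). The handle is a revolving sleeve 25 mm in diameter reaching from 129 to 194 mm above the bench
- wheel_part (a joint): angle of the hand wheel, rad; grows when it turns anticlockwise seen from above (winds the press out); it may read anything from 0 to 5.5 at the start
- lever_pivot (a point): axis of the reservoir valve's quarter-turn lever, at the lever's mid-height, 125 mm above the bench; at pump x -20, y 150
- lever_end (a point): end of the lever at mid-height, 87 mm from the pivot. The outer 56 mm are a black sleeve, 16 mm wide and 14 mm high
- lever_part (a joint): angle of the valve lever, rad: 0 = open, lever lying along its pipe and pointing to the gauges (pump +y); 1.571 = shut at its stop, lever square to the pipe and pointing away from the robot's side (pump +x); grows clockwise seen from above. Friction about 0.15 N m; it stays where it is left
- adapter: brass hexagon gauge adapter, about 28 mm across, 36 mm high, standing on the pump's deck between wheel and valve, near the front edge; origin at the centre of its underside; to be left alone
- plug: steel blanking plug, 32 mm across, 24 mm high, standing on the pump's deck between the valve pipe and the gauges; origin at the centre of its underside; to be left alone
- weight_500: stainless knobbed weight, 38 mm across, 74 mm high, on the bench right of the pump; origin at the centre of its underside; to be left alone
- weight_200: stainless knobbed weight, 29 mm across, 55 mm high, on the bench right of the pump; origin at the centre of its underside; to be left alone
- weight_100: stainless knobbed weight, 22 mm across, 45 mm high, on the bench right of the pump; origin at the centre of its underside; to be left alone
- spanner: steel spanner, 180 mm long, lying flat on the bench left of the pump; origin at the centre of its underside; to be left alone
- oil_bottle: clear plastic bottle, 60 mm across, 150 mm high, on the bench left of the pump; origin at the centre of its underside; to be left alone
- collar: flat brass ring, 60 mm across, 12 mm high, lying on the bench left of the pump; origin at the centre of its underside; to be left alone

How it is judged:
On the way, in this order (a step that is already met when the one before it is completed fails the run):
1. the wheel's handle is on the far side of its circle from where it began, the reservoir valve still open (distance of wheel_handle from where it was at the start of the episode above 0.135 m and value of joint lever_part below 0.6 rad).
2. the wheel stands still one full turn anticlockwise from its start, the reservoir valve still open (distance of wheel_handle from where it was at the start of the episode below 0.015 m and value of joint wheel_part between 6.05 and 12.05 rad and velocity of joint wheel_part between -0.1 and 0.1 rad/s and value of joint lever_part below 0.6 rad), for 0.2 s.
At the end, for the whole second after the job is handed in: the hand wheel stands still exactly one turn anticlockwise from its start (handle within 15 mm, about 12 degrees, of where it began) and the valve lever is shut, within 7 degrees of its stop (distance of wheel_handle from where it was at the start of the episode below 0.015 m and value of joint wheel_part between 6.05 and 12.05 rad and velocity of joint wheel_part between -0.1 and 0.1 rad/s and value of joint lever_part above 1.45 rad); the robot touches nothing.
It fails at once if a loose thing was pushed more than 20 mm, lifted or carried (distance of any of adapter, plug, weight_500, weight_200, weight_100, spanner, oil_bottle, collar from where it was at the start of the episode above 0.02 m).
It fails at once if wheel or lever was forced or gripped hard (over 45 N from the fingers) (contact force between the fingers and pump above 45 N).
It fails at once if the wheel was wound on well past one turn (value of joint wheel_part above 12.6 rad).
It also fails if it takes over 69 s, if anything falls off the work surface, if the arm or the gripper's body presses on something with over 40 N, if the wrist force passes 120 N, or if a joint passes its speed limit or range.

### The arm

A 6-joint arm with a two-finger parallel gripper is mounted at the origin on the work surface. World frame = base frame: x ahead of the robot, y to its left, z up, the work surface at z = 0. Lengths are in m, angles in rad, forces in N, time in s.
With the tool pointing down it reaches from about 0.3 to 0.875 m from the base axis. Payload 6.4 kg.
Tool frame: the origin (TCP) lies midway between the tips of the shut fingers; the grasp point (between the pads) lies 19 mm behind it; z points along the fingers, y is the direction in which the jaws open and shut (so a half turn about z gives the same grasp; the last joint's range is limited). The gripper opens to 85 mm and grips with 20 to 120 N. Pads are 22 mm wide; open, the fingers measure 114 mm over their backs; the gripper's body (76 mm by 85 mm) begins 54 mm behind the grasp point. The pads swing forward as they close: fully open they stand 13 mm farther back than shut.
Start: joints at [0.993, 0.181, 1.607, -0, 1.354, -0.206], TCP at [0.209, 0.536, 0.231] pointing down, gripper open.
Joint ranges: [-2.99, 2.99], [-0.89, 2.07], [0.3, 2.58], [-1.14, 4.28], [0, 2.63], [-3.12, 3.12]. Speed limits (rad/s): [2.57, 2.57, 3.01, 3.14, 3.14, 3.14].

### API

Orientations are given as a unit quaternion [w, x, y, z].
In Python, from bench import ctrl gives the robot as it stands. The module is installed in compiled form; this text tells all that it offers.
- The arm moves only by the tool arm_command, never from a script. Its argument "plan" is one flat list of numbers, 4 for each row, row after row: the shift along the tool's x, y, z in mm, then the turn about the tool's z in rad. A call has 1 to 20 rows; each row shifts and turns the commanded pose from where the row before left it, along the tool's axes as they then stand; what a row does not reach is not made up. A row lasts 1/10 s, in which the tool goes at most 50 mm and 8.59 degrees, less where a joint would pass 70% of its speed; a pose out of reach is approached as far as the arm can. A call is refused whole if a number of a shift passes 50 or a number of a turn 0.15, either way. A call with a gripper value outside its range is refused whole. "grip" is the opening, from 0 (shut) to 1 (fully open), set as the call begins (left out, the last holds). The fingers move at their own pace and stop on an object; the grip force is fixed at half the most. Time passes only in rows, so rows that do not move let the fingers close. It gives the time, the measured TCP pose, the force and the opening at its end, in the units of the state.
- ctrl.get_obs(): the state, without advancing time (a new reading comes with each control period).
- ctrl.camera(name): name is "scene" or "top" or "wrist"; returns a dict with "color" (420x560x3 uint8, red, green, blue), "camera_matrix" (3x3 intrinsics, pixels), "eye" and "attitude" of the camera in the world; the wrist camera has in their place "T_tool_cam" (4x4, takes a point from camera to tool coordinates, whose origin is the TCP and whose axes are the flange's). Camera axes: x right, y up, looking along -z (the intrinsics and any distortion apply to the point x, -y, -z); pixel columns grow to the right and rows downward; lengths in m; the calibration is good to about 2 mm. A picture is of the moment at which its call begins: read the wrist's pose just before it. There is no depth.
- ctrl.hand_in(): hands the job in, once; it reports no verdict.
The state is a dict: "time_s": time; "q": joint angles; "dq": joint speeds; "joint_efforts": joint torques, N m; "eef_pos": TCP position; "eef_rot": TCP orientation; "wrist_force": force on the tool from outside, world axes, zero at the start; "torque": the same for the moment, N m; "opening": opening from 0.0 (shut) to 1.0 (fully open).
Only numpy, scipy, OpenCV 4.12 (cv2) and the standard library are available. Lean on these libraries where they do the work, as an engineer would, in place of code of your own. Each camera call takes 0.05 s, during which the arm holds its last target. There are 200 camera calls.

## Working session

There is one attempt and no reset: what is moved stays moved. The work goes in short steps, Python scripts to look and compute and a tool call to move; the robot and the scene stay as the last step left them, time stands still between calls to the robot, and variables do not carry over. Pictures are saved under pics/ and viewed, about 8 in all and at most 12, crops included, and the job is handed in when it is done.

Besides the shell and the picture viewer there is one more tool, called after "Request:" as name(argument=value, ...) on one line, values as JSON. arm_command: Moves the arm, as the interface text tells. Its arguments: {"type":"object","properties":{"plan":{"type":"array","items":{"type":"number"}},"grip":{"type":"number"}},"required":["plan"]}

```bash
mkdir -p pics; cat > h.py <<'E'
from bench import ctrl
import numpy as np, cv2
from scipy.spatial.transform import Rotation as R
def snap(n,f):
    d=ctrl.camera(n); cv2.imwrite('pics/'+f,d['color'][:,:,::-1]); return d
E
python3 - <<'E'
from h import *
np.set_printoptions(precision=4,suppress=True)
o=ctrl.get_obs(); print(o)
import pickle
for n in('scene','top'):
    d=snap(n,n+'0.png'); pickle.dump(d,open(n+'.pkl','wb'))
    print({k:v for k,v in d.items() if k!='color'})
a=cv2.imread('pics/top0.png')
E
```

```text
{'time_s': 0.0, 'q': array([ 0.9927,  0.1815,  1.608 ,  0.    ,  1.3538, -0.2063]), 'dq': array([ 0.0005,  0.0002,  0.0007,  0.0004,  0.0006, -0.003 ]), 'joint_efforts': array([ -0.0002, -44.4879, -35.1328,  -0.0002,   0.009 ,  -0.    ]), 'eef_pos': array([0.2086, 0.5353, 0.2304]), 'eef_rot': array([-0.0003,  0.1848,  0.9828, -0.0008]), 'wrist_force': array([-0.6337, -0.2293, -0.2953]), 'torque': array([ 0.017 , -0.0189, -0.0308]), 'opening': 1.0008099606828385}
{'camera_matrix': array([[388.2605,   0.    , 281.7947],
       [  0.    , 388.2605, 209.8469],
       [  0.    ,   0.    ,   1.    ]]), 'eye': array([1.2871, 0.3128, 0.9227]), 'attitude': array([0.5246, 0.2169, 0.3253, 0.7563])}
{'camera_matrix': array([[438.2485,   0.    , 283.9305],
       [  0.    , 438.2485, 214.6389],
       [  0.    ,   0.    ,   1.    ]]), 'eye': array([0.4012, 0.0046, 1.4506]), 'attitude': array([ 0.7111,  0.0341, -0.0367, -0.7013])}
```

View pics/top0.png

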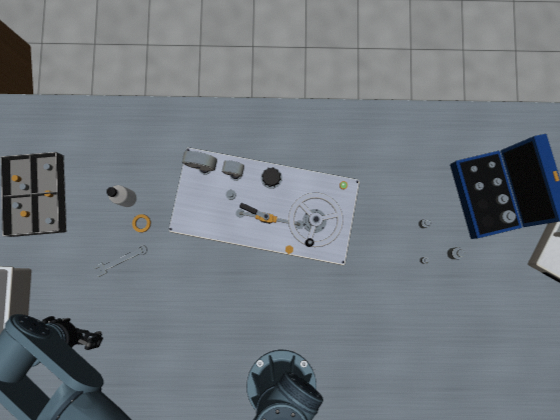

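View pics/scene0.png

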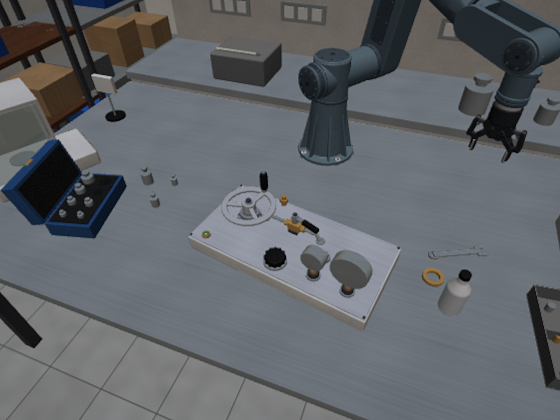

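The top view shows the pump box with corners at about (187,149), (359,179), (345,265) and (169,231). The wheel hub is near (316,218) with its handle at (310,242), and the lever sleeve is near (247,208). The scene view shows the handle at (264,181) and the lever end at (318,233).

```bash
cat >> h.py <<'E'
def ray(d,u,v):
    K=d['camera_matrix']; q=d['attitude']
    r=R.from_quat([q[1],q[2],q[3],q[0]]).apply([(u-K[0,2])/K[0,0],-(v-K[1,2])/K[1,1],-1.]); return d['eye'],r
def onz(d,u,v,z):
    e,r=ray(d,u,v); return e+r*(z-e[2])/r[2]
def proj(d,p):
    K=d['camera_matrix']; q=d['attitude']
    c=R.from_quat([q[1],q[2],q[3],q[0]]).inv().apply(np.asarray(p)-d['eye'])
    return np.array([K[0,2]+K[0,0]*c[...,0]/-c[...,2],K[1,2]+K[1,1]*c[...,1]/c[...,2]]).T
E
python3 - <<'E'
from h import *
import pickle
np.set_printoptions(precision=4,suppress=True)
t=pickle.load(open('top.pkl','rb')); s=pickle.load(open('scene.pkl','rb'))
g=cv2.cvtColor(t['color'],cv2.COLOR_RGB2HSV)
m=((g[...,1]<45)&(g[...,2]>165)).astype(np.uint8); m[:140]=0;m[275:]=0;m[:,:155]=0;m[:,370:]=0
m=cv2.morphologyEx(m,cv2.MORPH_CLOSE,np.ones((5,5)))
cs=max(cv2.findContours(m,0,2)[0],key=cv2.contourArea); h=cv2.convexHull(cs)
ap=cv2.approxPolyDP(h,6,True)[:,0]; print(ap, cv2.minAreaRect(h))
C=[(187,149),(359,179),(345,265),(169,231)]
P=np.array([[.16,.45],[.16,-.12],[-.12,-.12],[-.12,.45]])
def fit(C):
    W=np.array([onz(t,u,v,.065)[:2] for u,v in C])
    a=P-P.mean(0);b=W-W.mean(0); th=np.arctan2((a[:,0]*b[:,1]-a[:,1]*b[:,0]).sum(),(a*b).sum())
    M=np.array([[np.cos(th),-np.sin(th)],[np.sin(th),np.cos(th)]]); o=W.mean(0)-M@P.mean(0)
    print('th',th,'o',o,'res',W-(P@M.T+o)); return M,o,th
if len(ap)==4: 
    C2=[min(ap,key=lambda p:np.hypot(*(p-c))) for c in C]; fit(C2)
M,o,th=fit(C)
# black blobs
for n,d,b in(('top',t,(285,235,330,250)),('topL',t,(235,200,262,222)),('sc',s,(255,165,275,200)),('scL',s,(297,215,330,245))):
    x0,y0,x1,y1=b; c=d['color'][y0:y1,x0:x1].max(2)<60
    n_,l,st,ce=cv2.connectedComponentsWithStats(c.astype(np.uint8)); k=1+np.argmax(st[1:,4]); print(n,st[k]+[x0,y0,0,0,0],ce[k]+[x0,y0])
for nm,p in(('hub',(0,0,.115)),('piv',(-.02,.15,.125)),('cap',(.11,.16,.093))):
    w=np.r_[M@p[:2]+o,p[2]]; print(nm,w,proj(t,w),proj(s,w))
tt=cv2.resize(t['color'][140:275,160:365],None,fx=3.9,fy=3.9,interpolation=2)
cv2.imwrite('pics/tc.png',tt[:,:,::-1])
E
```

```text
[[190 148]
 [356 179]
 [343 264]
 [170 231]] ((263.9070129394531, 205.36325073242188), (178.27105712890625, 86.35222625732422), 10.784297943115234)
th -0.17375719759059277 o [ 0.5221 -0.0967] res [[-0.0054 -0.0127]
 [-0.0003  0.0135]
 [ 0.004   0.0067]
 [ 0.0017 -0.0074]]
th -0.16876198833056646 o [ 0.5213 -0.0977] res [[-0.0059 -0.0033]
 [-0.0001  0.0042]
 [ 0.0013  0.0021]
 [ 0.0048 -0.003 ]]
top [305 239   9   8  38] [308.7895 242.6316]
topL [240 204  17  10  79] [247.9494 208.4177]
sc [260 172   8  19 124] [263.5887 181.0726]
scL [302 220  17  14 102] [310.  226.5]
hub [ 0.5213 -0.0977  0.115 ] [315.9705 219.6987] [248.7065 204.5508]
piv [0.5268 0.0535 0.125 ] [266.4718 216.9111] [295.0204 215.4189]
cap [0.6567 0.0415 0.093 ] [271.3772 176.7771] [275.1225 253.8059]
```

View pics/tc.png

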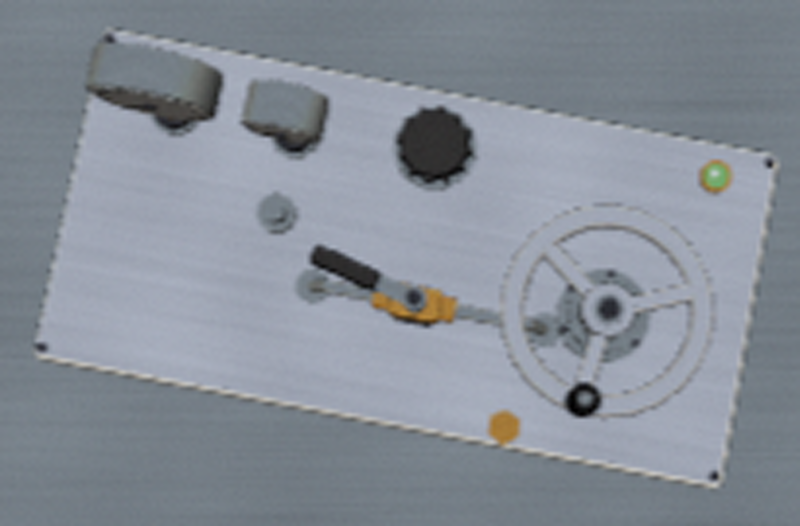

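The enlarged top view puts the deck corners at crop pixels (105,28), (776,155), (718,488) and (36,352). The hub is at (609,308), the handle top at (583,399), the lever pivot at (415,297) and the lever sleeve's end at (313,252). The adapter sits at (504,427), clear of the wheel.

```bash
python3 - <<'E'
from h import *
import pickle
np.set_printoptions(precision=4,suppress=True)
t=pickle.load(open('top.pkl','rb')); s=pickle.load(open('scene.pkl','rb'))
cp=lambda u,v:(u/3.9+159.9,v/3.9+139.9)
P=np.array([[.16,.45],[.16,-.12],[-.12,-.12],[-.12,.45],[0,0],[-.02,.15],[.11,.16]])
C=[(105,28,.065),(776,155,.065),(718,488,.065),(36,352,.065),(609,308,.125),(415,297,.132),(435,145,.093)]
W=np.array([onz(t,*cp(u,v),z)[:2] for u,v,z in C])
a=P-P.mean(0);b=W-W.mean(0); th=np.arctan2((a[:,0]*b[:,1]-a[:,1]*b[:,0]).sum(),(a*b).sum())
M=np.array([[np.cos(th),-np.sin(th)],[np.sin(th),np.cos(th)]]); o=W.mean(0)-M@P.mean(0)
print(th,o,(W-P@M.T-o)*1e3)
H=onz(t,*cp(583,399),.194)[:2]; d=H-o; print('handle',H,np.hypot(*d),np.degrees(np.arctan2(d[1],d[0])))
H2=onz(s,263.6,181.1,.163)[:2]; d=H2-o; print('handle sc',H2,np.hypot(*d),np.degrees(np.arctan2(d[1],d[0])))
pv=M@[-.02,.15]+o
for n,L in(('t',onz(t,*cp(313,252),.128)[:2]),('tc',onz(t,247.9,208.4,.13)[:2]),('sc',onz(s,310,226.5,.125)[:2])):
    d=L-pv; print('lever',n,L,np.hypot(*d),'ang',th+np.pi/2-np.arctan2(d[1],d[0]))
print('pivot',pv)
np.savez('pose.npz',th=th,o=o)
E
```

```text
-0.17696967164243438 [ 0.5216 -0.0967] [[-3.2893 -1.6568]
 [-1.2776  4.6633]
 [ 1.7109  3.0681]
 [ 3.3922 -4.6747]
 [ 1.3691 -0.525 ]
 [ 0.4419 -0.7279]
 [-2.3472 -0.147 ]]
handle [ 0.4492 -0.0732] 0.07605104072472146 162.04505404174134
handle sc [ 0.4556 -0.0737] 0.06983136385713393 160.8306340736614
lever t [0.5632 0.134 ] 0.08683723313195447 ang 0.2369736682615473
lever tc [0.5515 0.1101] 0.06019396805457742 ang 0.217907487820169
lever sc [0.5543 0.1081] 0.059527474283728385 ang 0.273877684315742
pivot [0.5283 0.0545]
```

Request:
arm_command(plan=[-27.8,-27.7,0,0,-27.8,-27.7,0,0,-27.8,-27.7,0,0,-27.8,-27.7,0,0,-27.8,-27.7,0,0,-27.8,-27.7,0,0,-27.8,-27.7,0,0,-27.8,-27.7,0,0,-27.8,-27.7,0,0,-27.8,-27.7,0,0,-27.8,-27.7,0,0,-27.8,-27.7,0,0,-27.8,-27.7,0,0,-27.8,-27.7,0,0,-27.8,-27.7,0,0,-27.8,-27.7,0,0], grip=0)

```text
time_s: 1.7
eef_pos: [0.4624, -0.0404, 0.231]
eef_rot: [-0.0, 0.185, 0.983, 0.0]
wrist_force: [0.8, -0.1, 1.0]
opening: 0.003
```

Request:
arm_command(plan=[0,0,0,0.15,0,0,0,0.15,0,0,0,0.15,0,0,0,0.15,0,0,0,0.15,0,0,0,0.15,0,0,0,0.15,0,0,0,0.15,0,0,0,0.15,0,0,0,0.15,0,0,0,0.15,0,0,0,0.15,0,0,0,0.15,0,0,0,0.15,0,0,0,0.15])

```text
time_s: 3.2
eef_pos: [0.462, -0.0386, 0.2309]
eef_rot: [-0.0, 0.967, 0.254, -0.0]
wrist_force: [-0.3, -0.3, -0.2]
opening: 0.004
```

Request:
arm_command(plan=[0,0,0,0.15,0,0,0,0.15,0,0,0,0.15,0,0,0,0.15,0,0,0,0.15,0,0,0,0.15,0,0,0,0.15,0,0,0,0.15,0,0,0,0.15,0,0,0,0.15,0,0,0,0.15,0,0,0,0.15,0,0,0,0.15,0,0,0,0.15,0,0,0,0.15,0,0,0,0])

```text
time_s: 4.8
eef_pos: [0.462, -0.0387, 0.231]
eef_rot: [-0.0, -0.648, 0.762, 0.0]
wrist_force: [-0.3, 0.3, -0.2]
opening: -0.003
```

```bash
cat >> h.py <<'E'
def st():
    o=ctrl.get_obs(); w,x,y,z=o['eef_rot']; X=R.from_quat([x,y,z,w]).apply([1,0,0]); psi=np.arctan2(X[1],X[0])
    print('t',o['time_s'],'p',o['eef_pos'].round(4),'psi',round(np.degrees(psi),2),'q6',o['q'][5].round(3),'F',o['wrist_force'].round(1),'op',round(o['opening'],3)); return o['eef_pos'],psi
def rel(p,psi,w):
    d=(np.asarray(w)-p)*1e3; return np.array([d[0]*np.cos(psi)+d[1]*np.sin(psi), d[0]*np.sin(psi)-d[1]*np.cos(psi), -d[2]]).round(1)
E
python3 -c "
from h import *
p,s=st(); print(rel(p,s,[.462,-.040,.148]))
d=snap('wrist','w0.png'); print(d['T_tool_cam'].round(4),d['camera_matrix'])"
```

```text
t 4.8 p [ 0.462  -0.0387  0.231 ] psi -99.21 q6 2.962 F [-0.3  0.3 -0.2] op -0.003
[ 1.3 -0.2 83. ]
[[ 1.000e-04  9.549e-01  2.969e-01  7.630e-02]
 [ 1.000e+00  0.000e+00 -2.000e-04  1.800e-03]
 [-2.000e-04  2.969e-01 -9.549e-01 -1.411e-01]
 [ 0.000e+00  0.000e+00  0.000e+00  1.000e+00]] [[335.89950413   0.         275.37135468]
 [  0.         335.89950413 216.0217277 ]
 [  0.           0.           1.        ]]
```

View pics/w0.png

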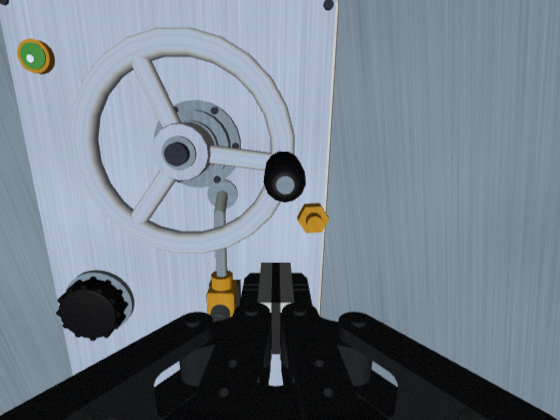

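The wrist view shows the wheel rim spanning about x 73–293 and y 27–252, with the handle top at (285,187). The shut fingertips at (276,270) are behind the handle, as intended. I'll refine the hub and handle positions from this picture.

```bash
cat >> h.py <<'E'
def wcam(d,p,psi):
    T=d['T_tool_cam']; c,s=np.cos(psi),np.sin(psi); Rw=np.array([[c,s,0],[s,-c,0],[0,0,-1]])
    r=R.from_matrix(Rw@T[:3,:3]).as_quat()
    return dict(camera_matrix=d['camera_matrix'],eye=p+Rw@T[:3,3],attitude=np.r_[r[3],r[:3]])
E
python3 -c "
from h import *
p,s=st(); d=wcam(ctrl.camera('wrist'),p,s)
Q=np.array([onz(d,u,v,.115)[:2] for u,v in((73,140),(293,135),(183,27),(190,252),(100,213),(107,67),(262,67))])
A=np.c_[2*Q,np.ones(len(Q))]; x=np.linalg.lstsq(A,(Q**2).sum(1),rcond=None)[0]; c=x[:2]; print('hub',c,'r',np.sqrt(x[2]+c@c), np.hypot(*(Q-c).T))
h=onz(d,285,187,.194)[:2]; print('handle',h,np.hypot(*(h-c)),np.degrees(np.arctan2(*(h-c)[::-1])))
for z in(.129,.14): print('hubtop',z,onz(d,176,154,z))
"
```

```text
t 4.85 p [ 0.462  -0.0387  0.231 ] psi -98.95 q6 2.957 F [-0.   0.2 -0.2] op -0.001
hub [ 0.52055884 -0.09461505] r 0.08308660205165663 [0.0837752  0.08258413 0.08536461 0.08112576 0.08601591 0.07833246
 0.0841549 ]
handle [ 0.44929972 -0.07443908] 0.07406032929245689 164.19130935685087
hubtop 0.129 [ 0.52324981 -0.0961148   0.129     ]
hubtop 0.14 [ 0.51986457 -0.09691188  0.14      ]
```

Request:
arm_command(plan=[0,0,10,0,0,0,20,0,0,0,20,0,0,0,20,0,0,0,12,0,0,0,0,0])

```text
time_s: 5.5
eef_pos: [0.4608, -0.0383, 0.1472]
eef_rot: [-0.001, -0.649, 0.761, 0.002]
wrist_force: [-0.2, -0.5, 0.1]
opening: -0.002
```

Request:
arm_command(plan=[6.5,2.5,0,0,6.5,2.7,0,0,7.6,3,0,-0.1,7.6,3,0,-0.1,7.6,3,0,-0.1,7.6,3,0,-0.1,7.6,3,0,-0.1,7.6,3,0,-0.1,7.6,3,0,-0.1,7.6,3,0,-0.1,7.6,3,0,-0.1,7.6,3,0,-0.1])

```text
time_s: 6.7
eef_pos: [0.4475, -0.1286, 0.1502]
eef_rot: [-0.001, 0.935, -0.355, -0.001]
wrist_force: [-4.3, 5.4, 3.8]
opening: -0.002
```

```bash
cat >> h.py <<'E'
def chk(hub=np.array([.5215,-.096])):
    p,s=st(); v=rel(p,s,[*hub,p[2]]); print('hub in tool',v,'want 33.9,-74.3 -> turned', np.degrees(s)+99)
E
python3 -c "
from h import *
chk(); snap('wrist','w1.png')"
```

```text
t 6.7 p [ 0.4475 -0.1286  0.1502] psi -41.59 q6 1.76 F [-4.3  5.4  3.8] op -0.002
hub in tool [ 33.7 -73.5  -0. ] want 33.9,-74.3 -> turned 57.4104946664005
```

View pics/w1.png

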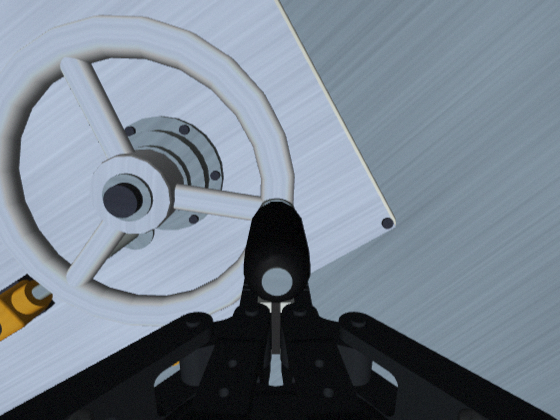

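The handle (top at 277,281) sits squarely against the fingertips and the wheel is turning with about 7 N. I'll continue.

Request:
arm_command(plan=[7.6,3,0,-0.1,7.6,3,0,-0.1,7.6,3,0,-0.1,7.6,3,0,-0.1,7.6,3,0,-0.1,7.6,3,0,-0.1,7.6,3,0,-0.1,7.6,3,0,-0.1,7.6,3,0,-0.1,7.6,3,0,-0.1,7.6,3,0,-0.1,7.6,3,0,-0.1,7.6,3,0,-0.1,7.6,3,0,-0.1,7.6,3,0,-0.1,7.6,3,0,-0.1,7.6,3,0,-0.1,7.6,3,0,-0.1,7.6,3,0,-0.1,7.6,3,0,-0.1])

```text
time_s: 8.75
eef_pos: [0.5841, -0.153, 0.1501]
eef_rot: [0.002, 0.805, 0.594, -0.001]
wrist_force: [-1.9, -7.8, -0.8]
opening: 0.003
```

```bash
python3 -c "
from h import *
chk()"
```

```text
t 8.75 p [ 0.5841 -0.153   0.1501] psi 72.85 q6 -0.15 F [-1.9 -7.8 -0.8] op 0.003
hub in tool [ 36.  -76.6  -0. ] want 33.9,-74.3 -> turned 171.85254546459666
```

Request:
arm_command(plan=[8.5,2,0,-0.1,8.5,2,0,-0.1,7.6,3,0,-0.1,7.6,3,0,-0.1,7.6,3,0,-0.1,7.6,3,0,-0.1,7.6,3,0,-0.1,7.6,3,0,-0.1,7.6,3,0,-0.1,7.6,3,0,-0.1,7.6,3,0,-0.1,7.6,3,0,-0.1,7.6,3,0,-0.1,7.6,3,0,-0.1,7.6,3,0,-0.1,7.6,3,0,-0.1,7.6,3,0,-0.1,7.6,3,0,-0.1,7.6,3,0,-0.1,7.6,3,0,-0.1])

```text
time_s: 10.75
eef_pos: [0.5475, -0.0159, 0.1503]
eef_rot: [0.003, -0.065, 0.998, -0.0]
wrist_force: [7.2, 1.1, -5.9]
opening: -0.004
```

```bash
python3 -c "
from h import *
chk(); snap('wrist','w2.png')"
```

```text
t 10.75 p [ 0.5475 -0.0159  0.1503] psi -172.53 q6 -1.948 F [ 7.2  1.1 -5.9] op -0.004
hub in tool [ 36.2 -76.   -0. ] want 33.9,-74.3 -> turned -73.52735227162665
```

View pics/w2.png

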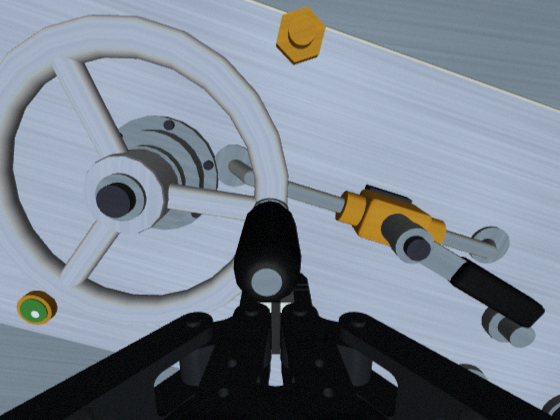

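Request:
arm_command(plan=[8.5,2,0,-0.1,8.5,2,0,-0.1,7.6,3,0,-0.1,7.6,3,0,-0.1,7.6,3,0,-0.1,7.6,3,0,-0.1,7.6,3,0,-0.1,7.6,3,0,-0.1,7.6,3,0,-0.1])

```text
time_s: 11.7
eef_pos: [0.475, -0.0281, 0.1504]
eef_rot: [0.002, -0.492, 0.87, -0.0]
wrist_force: [3.3, 6.9, -0.6]
opening: 0.003
```

```bash
python3 -c "
from h import *
chk(); p,s=st()
ex=np.array([np.cos(s),np.sin(s)]);hub=np.array([.5215,-.096])
for a in(145,149,154,158,163):
    a=np.radians(a); w=hub+.075*np.array([np.cos(a),np.sin(a)])-.0235*ex; print(rel(p,s,[*w,p[2]]))
"
```

```text
t 11.7 p [ 0.475  -0.0281  0.1504] psi -121.03 q6 -2.912 F [ 3.3  6.9 -0.6] op 0.003
hub in tool [ 34.3 -74.8  -0. ] want 33.9,-74.3 -> turned -22.02673808657768
t 11.7 p [ 0.475  -0.0281  0.1504] psi -121.03 q6 -2.912 F [ 3.3  6.9 -0.6] op 0.003
[ 5.6 -0.  -0. ]
[10.8  0.2 -0. ]
[17.3 -0.1 -0. ]
[22.5 -0.8 -0. ]
[29.  -2.1 -0. ]
```

Request:
arm_command(plan=[6,0,0,0,6,0,0,0,6,-0.5,0,0,6,-0.5,0,0,4,-0.5,0,0,0,0,0,0,0,0,0,0])

```text
time_s: 12.4
eef_pos: [0.4616, -0.0536, 0.1503]
eef_rot: [0.001, -0.491, 0.871, -0.001]
wrist_force: [0.4, 4.0, 3.7]
opening: -0.004
```

Request:
arm_command(plan=[-5,0,0,0,-10,0,0,0,-10,0,0,0,0,0,-30,0,0,0,-50,0,0,0,0,0,0,0,0,0])

```text
time_s: 13.1
eef_pos: [0.4748, -0.0317, 0.2305]
eef_rot: [0.001, -0.492, 0.871, -0.001]
wrist_force: [-0.8, -0.6, -0.9]
opening: -0.004
```

```bash
python3 -c "
from h import *
import pickle
p,s=st(); snap('wrist','w3.png'); t=ctrl.camera('top'); t0=pickle.load(open('top.pkl','rb'))
f=lambda t:cv2.resize(t['color'][195:260,280:345],None,fx=6,fy=6,interpolation=2)
cv2.imwrite('pics/cmp.png',np.hstack([f(t0),f(t)])[:,:,::-1])
for im in(t0,t):
    c=(im['color'][235:252,290:330].max(2)<60).astype(np.uint8)
    n_,l,st_,ce=cv2.connectedComponentsWithStats(c); k=1+np.argmax(st_[1:,4]); print(st_[k],ce[k]+[290,235])
"
```

```text
t 13.1 p [ 0.4748 -0.0317  0.2305] psi -121.05 q6 -2.916 F [-0.8 -0.6 -0.9] op -0.004
[15  4  9  8 38] [308.78947368 242.63157895]
[ 0  0 29 17 86] [305.26744186 244.41860465]
```

View pics/cmp.png

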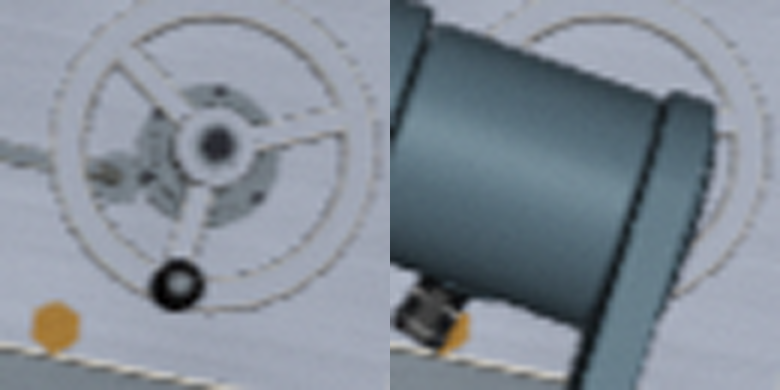

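View pics/w3.png

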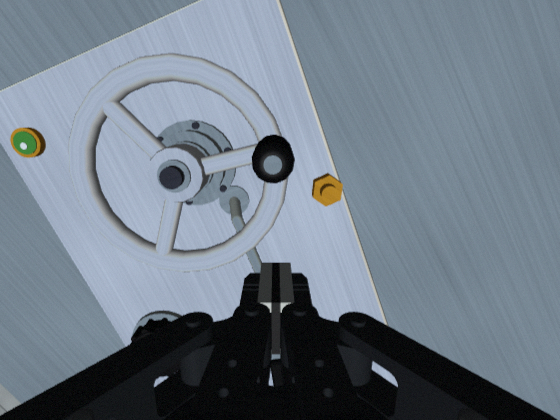

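The top view is blocked by the arm. The wrist view shows the handle top at (272,167) and the hub at (171,178), with the fingers clear. I'll measure the handle the same way as at the start, and also by scene-camera blob.

```bash
python3 -c "
from h import *
import pickle
p,s=st(); d=wcam(ctrl.camera('wrist'),p,s)
h=onz(d,272,167,.194)[:2]; c=np.array([.5215,-.096]);print('handle',h,np.hypot(*(h-c)),np.degrees(np.arctan2(*(h-c)[::-1])),'start .4493 -.0744')
s1=snap('scene','s1.png'); s0=pickle.load(open('scene.pkl','rb'))
for d in(s0,s1):
    c=d['color'][160:205,250:280].max(2)<60
    n_,l,st_,ce=cv2.connectedComponentsWithStats(c.astype(np.uint8)); k=1+np.argmax(st_[1:,4]); print(st_[1:], ce[k]+[250,160])
f=lambda t:cv2.resize(t['color'][120:260,190:340],None,fx=2.6,fy=2.6,interpolation=2)
cv2.imwrite('pics/cmps.png',np.hstack([f(s0),f(s1)])[:,:,::-1])
p,s_=st();pz=np.load('pose.npz');th=pz['th']
print(th)
"
```

```text
t 13.2 p [ 0.4732 -0.0314  0.2282] psi -121.06 q6 -2.917 F [-0.8 -0.4 -0.7] op 0.001
handle [ 0.44797938 -0.07366507] 0.0768383407261216 163.10167356769017 start .4493 -.0744
[[ 10  12   8  19 124]
 [  0  40   1   2   2]] [263.58870968 181.07258065]
[[ 13   0  16  12 104]
 [ 10  13   8  18 122]
 [  0  40   1   2   2]] [263.73770492 181.12295082]
t 13.3 p [ 0.4729 -0.0315  0.2277] psi -121.08 q6 -2.917 F [ 0.   0.6 -0.2] op 0.006
-0.17696967164243438
```

View pics/cmps.png

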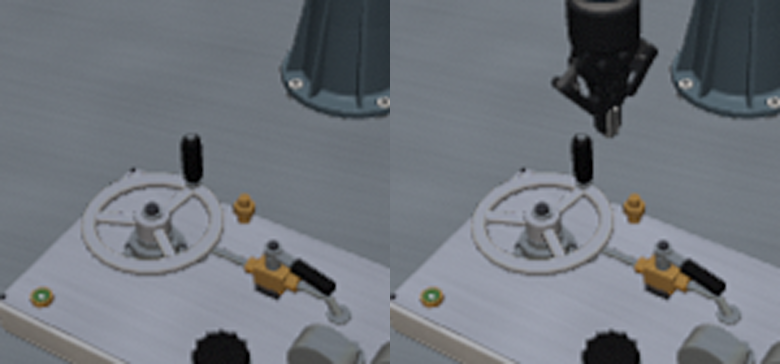

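The scene view matches the starting picture: the handle blob moved by less than 0.2 px, so the wheel has made exactly one turn. Next is the lever. I'll move over to it and turn the tool.

Request:
arm_command(plan=[-13,3,0,0,-25,5,0,0,-25,5,0,0,-25,5,0,0,-25,5,0,0,-25,5,0,0,-25,6.5,0,0,0,0,0,0.144,0,0,0,0.144,0,0,0,0.144,0,0,0,0.144,0,0,0,0.144,0,0,0,0.144,0,0,0,0.144,0,0,0,0.144,0,0,0,0.144,0,0,0,0.144,0,0,0,0])

```text
time_s: 15.1
eef_pos: [0.528, 0.1263, 0.2284]
eef_rot: [-0.001, 0.205, 0.979, -0.0]
wrist_force: [-0.0, -0.1, -0.3]
opening: 0.0
```

```bash
python3 -c "
from h import *
p,s=st(); print(rel(p,s,[.5276,.1257,.115])); snap('wrist','w4.png')"
```

```text
t 15.1 p [0.528  0.1263 0.2284] psi 156.34 q6 -1.142 F [-0.  -0.1 -0.3] op 0.0
[ 1.000e-01 -7.000e-01  1.134e+02]
```

View pics/w4.png

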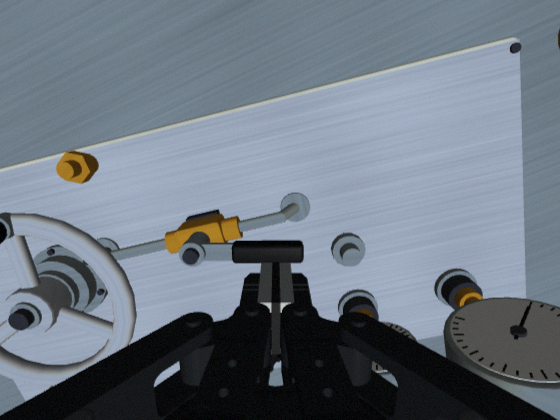

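The wrist view shows the lever lying level in the image: pivot at (192,254), sleeve from 232 to 302 at row 251. That means the tool is square to the lever. I'll check the offsets in tool axes.

```bash
python3 -c "
from h import *
p,s=st(); d=wcam(ctrl.camera('wrist'),p,s)
for n,u,v,z in(('piv',192,256,.138),('sleeve in',233,251,.128),('sleeve end',303,251,.128),('plug',347,246,.089)):
    w=onz(d,u,v,z); print(n,w,rel(p,s,w))
"
```

```text
t 15.15 p [0.528  0.1261 0.2286] psi 156.6 q6 -1.147 F [-0.9  0.6 -0.5] op -0.002
piv [0.52664894 0.05767379 0.138     ] [-25.9 -63.4  90.6]
sleeve in [0.53858981 0.08469436 0.128     ] [-26.2 -33.8 100.6]
sleeve end [0.56023562 0.13472279 0.128     ] [-26.2  20.7 100.6]
plug [0.58816925 0.16943208 0.089     ] [-38.   63.6 139.6]
```

Request:
arm_command(plan=[0,0,13,0,0,0,25,0,0,0,25,0,0,0,25,0,0,0,25,0,0,0,0,0,-3,0,0,0,-3,0,0,0])

```text
time_s: 16.0
eef_pos: [0.5351, 0.123, 0.1176]
eef_rot: [0.001, 0.204, 0.979, 0.0]
wrist_force: [0.4, -0.2, -0.4]
opening: 0.002
```

Request:
arm_command(plan=[-6.6,1.6,0,0.1,-6.6,1.6,0,0.1,-6.6,1.6,0,0.1,-6.6,1.6,0,0.1,-6.6,1.6,0,0.1,-6.6,1.6,0,0.1,-6.6,1.6,0,0.1,-6.6,1.6,0,0.1,-6.6,1.6,0,0.1,-6.6,1.6,0,0.1,-6.6,1.6,0,0.1,0,0,0,0])

```text
time_s: 17.2
eef_pos: [0.5911, 0.0782, 0.1181]
eef_rot: [0.001, 0.686, 0.727, 0.001]
wrist_force: [0.1, 0.3, -0.3]
opening: -0.001
```

```bash
python3 -c "
from h import *
p,s=st(); print('pivot in tool',rel(p,s,[.5275,.0555,p[2]]))"
```

```text
t 17.2 p [0.5911 0.0782 0.1181] psi 93.32 q6 -0.125 F [ 0.1  0.3 -0.3] op -0.001
pivot in tool [-19.  -64.8  -0. ]
```

Zero force reading, so I'll check that the lever actually moved.

```bash
python3 -c "
from h import *
snap('wrist','w5.png')"
```

```text
(no output)
```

View pics/w5.png

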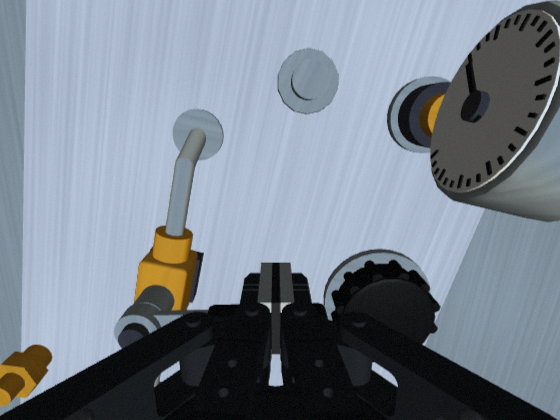

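The lever has turned with the fingers and now lies level behind them, with the pivot at (135,330). It has about 0.23 rad to go, so I'll finish gently.

Request:
arm_command(plan=[-6.6,1.6,0,0.1,-3.3,0.6,0,0.05,-1.3,0.3,0,0.02,0,0,0,0])

```text
time_s: 17.65
eef_pos: [0.5926, 0.0677, 0.1171]
eef_rot: [0.001, 0.745, 0.668, 0.001]
wrist_force: [1.5, 1.4, 0.6]
opening: 0.001
```

Request:
arm_command(plan=[-1,0,0,0.01,-1,0,0,0.01,0,0,0,0])

```text
time_s: 17.95
eef_pos: [0.5918, 0.0656, 0.1164]
eef_rot: [0.0, 0.752, 0.659, 0.0]
wrist_force: [1.0, 2.2, 1.2]
opening: -0.0
```

```bash
python3 -c "
from h import *
p,s=st(); print('pivot in tool',rel(p,s,[.5275,.0555,p[2]]))"
```

```text
t 17.95 p [0.5918 0.0656 0.1164] psi 82.51 q6 0.042 F [1.  2.2 1.2] op -0.0
pivot in tool [-18.4 -62.4  -0. ]
```

Request:
arm_command(plan=[-1,0,0,0.02,-1,0,0,0.02,0,0,0,0])

```text
time_s: 18.25
eef_pos: [0.5915, 0.0634, 0.1163]
eef_rot: [0.0, 0.765, 0.644, -0.0]
wrist_force: [1.6, 0.9, 0.9]
opening: 0.002
```

Request:
arm_command(plan=[-1,0,0,0,0,0,0,0])

```text
time_s: 18.45
eef_pos: [0.5914, 0.0626, 0.1163]
eef_rot: [0.0, 0.765, 0.644, 0.0]
wrist_force: [2.7, 2.9, 0.7]
opening: -0.004
```

Request:
arm_command(plan=[-1,0,0,0,0,0,0,0])

```text
time_s: 18.65
eef_pos: [0.5914, 0.0625, 0.1163]
eef_rot: [-0.0, 0.765, 0.644, 0.001]
wrist_force: [4.5, 6.3, -0.1]
opening: -0.002
```

Request:
arm_command(plan=[-1,0,0,0,0,0,0,0])

```text
time_s: 18.85
eef_pos: [0.5914, 0.0625, 0.1163]
eef_rot: [-0.001, 0.765, 0.644, 0.001]
wrist_force: [4.0, 9.6, -0.6]
opening: -0.002
```

Request:
arm_command(plan=[3,0,0,0,5,0,0,0,8,0,0,0,0,0,-20,0,0,0,-40,0,0,0,-50,0,-20,0,-40,0,25,0,0,0,30,0,0,0,40,0,0,0,40,0,0,0,0,0,0,0,0,0,0,0])

```text
time_s: 20.15
eef_pos: [0.6128, 0.1906, 0.2657]
eef_rot: [-0.0, 0.764, 0.645, -0.001]
wrist_force: [-0.9, -0.3, -1.1]
opening: -0.0
```

```bash
python3 -c "
from h import *
import pickle
st(); s1=ctrl.camera('scene'); t=ctrl.camera('top'); s0=pickle.load(open('scene.pkl','rb'))
for d in(s0,s1):
    c=d['color'][165:205,250:280].max(2)<60
    n_,l,st_,ce=cv2.connectedComponentsWithStats(c.astype(np.uint8)); k=1+np.argmax(st_[1:,4]); print(st_[k],ce[k]+[250,165])
f=lambda t,y,x:cv2.resize(t['color'][y:y+150,x:x+150],None,fx=2.6,fy=2.6,interpolation=2)
cv2.imwrite('pics/fin.png',np.hstack([f(s1,150,210),f(t,130,210)])[:,:,::-1])
"
```

```text
t 20.15 p [0.6128 0.1906 0.2657] psi 80.32 q6 0.286 F [-0.9 -0.3 -1.1] op -0.0
[ 10   7   8  19 124] [263.58870968 181.07258065]
[ 10   8   8  18 122] [263.73770492 181.12295082]
```

View pics/fin.png

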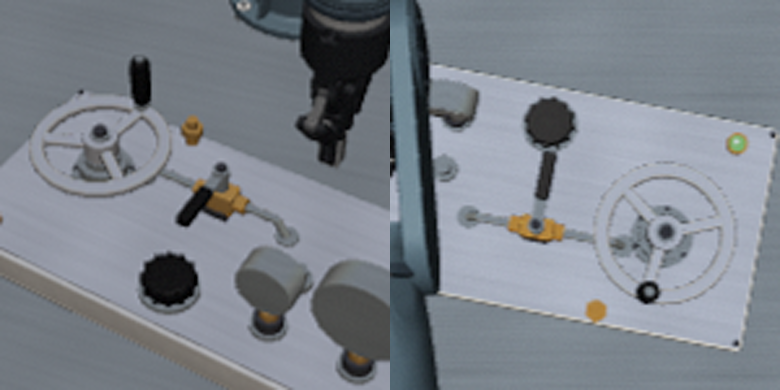

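The final views show the lever square to its pipe (crop pivot at 537,226, end at 551,152, parallel to the box's short side). The handle is back at its start and the arm is clear. I'll hand in now.

```bash
python3 -c "
from h import *
print(ctrl.hand_in())"
```

```text
the job is handed in; nothing more can be done
None
```

The job is done and handed in after about 20 s of the 69 s allowed; the hand-in gave no verdict.

- **Wheel:** with the fingers shut, I pushed the handle from behind through one full anticlockwise turn. The force readings taken between moves stayed below about 10 N. In the scene camera the handle finished within 0.2 px of where it began. The wrist camera put it within about 2 mm.
- **Lever:** I pushed it clockwise until it met its stop. There the tool stopped moving and the force rose to about 10 N. The last top view shows it square to its pipe, to within about a degree.
- **Loose things:** the adapter and plug stand where they were in the last pictures. I did not measure the weights, spanner, bottle and collar again, but the tool never came down near them.
- **Hand-in:** the arm was clear and the wrist force was near zero. None of the checks I made failed or disagreed.

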